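# Locate a solder pallet in its loading fixture and turn the clip over it

### The job

Push the dark circuit-board pallet, flat along the metal fixture plate, until its rear edge lies flush against the long fence at the back and its left end is up against the end stop. Then push the fence's turn clip round by its upright thumb peg, away from the fence and over the pallet's rear edge, as far as it goes. Use light fingertip pushes only: grip and lift nothing, and leave the jar, bottle, reel and screwdriver where they are; finish with the hand clear.

Things in the scene. Friction and masses are not known exactly. Their poses are not given: they have to be found in the camera images.
- fixture: Aluminium tooling plate fixed on the bench, 250 (x) by 320 (y) by 15 mm thick. Origin: centre of its underside, at bench height; x points away from the robot to the fence at its back, y to the left, z up. With the pallet home (rear edge on the fence, left end on the end stop) the pallet's origin is at x +20, y +5, z +15 mm in this frame.
- fence_face (a point): Middle of the steel fence's front face, at plate height: x +75, y -10, z +15 mm from the fixture's origin. The fence stands across the back of the plate, front face x +75, back face x +99 mm, y -130 to +110 mm, top 33 mm above the bench.
- stop_face (a point): Middle of the face of the end stop, at plate height: x +10, y +80, z +15 mm from the fixture's origin. The end stop is a steel block at the left of the plate; its face looks to -y, spans x -25 to +45 mm; it is 24 mm thick, top 31 mm above the bench.
- pallet: Dark solder pallet, loose on the plate, 110 (x) by 150 (y) by 16 mm thick, about 0.55 kg, slides easily (friction about 0.3). Its two green boards carry parts up to 29 mm above its underside, 13 mm or more in from the edges. Origin: centre of underside; x to its rear edge, y to its left end. Starts 20 to 45 mm short of the fence, 20 to 55 mm right of home, turned up to 0.2 rad.
- rear_left (a point): Pallet's rear left corner, at its underside: x = +55, y = +75 mm from the pallet's origin.
- rear_right (a point): Pallet's rear right corner, at its underside: x = +55, y = -75 mm from the pallet's origin.
- clip (a joint): Turn clip on top of the fence: flat steel arm, 14 mm wide, 33.5 to 38.5 mm above the bench (clears the pallet by 2.5 mm), on an upright pivot at x +87, y 0 mm of the fixture. Radians, clockwise from above: 0 = parked along the fence, arm to the fixture's -y; 1.571 = hard stop, arm to -x, square over the pallet. Starts at 0 to 0.3. Stays where left; turns under about 2 N at the peg.
- clip_peg (a point): Middle of the clip's upright black thumb peg, 12 mm in diameter, 40 mm from the pivot along the arm; the peg stands from 38.5 to 60.5 mm above the bench, this point at 49.5 mm.
- flux_jar: Small amber jar, 36 mm diameter, 45 mm tall, standing on the plate's left front corner. Origin: centre of its underside. Leave alone.
- cleaner: White bottle, 56 mm diameter, 130 mm tall, on the bench to the left of the plate. Origin: centre of its underside. Leave alone.
- solder_reel: Reel of solder wire standing on its flange, 60 mm diameter, 44 mm tall, on the bench to the left of the plate. Origin: centre of its underside. Leave alone.
- driver: Screwdriver lying on the bench to the right of the plate, 200 mm long, 26 mm thick, handle towards the robot. Origin: middle of its length, at the underside. Leave alone.
Not all that is in view belongs to the job. Of the things like the pallet, leave any that is blue, brown or red; of the rest the smaller one is meant.

How it is judged:
On the way, in this order (a step that is already met when the one before it is completed fails the run):
1. the pallet is home: rear edge flush on the fence, left end on the end stop (x of each of rear_left, rear_right in the frame of fixture above 0.0725 m and y of rear_left in the frame of fixture above 0.0775 m), for 0.2 s.
2. the clip is turned over the pallet's rear edge (value of joint clip above 1.42 rad), for 0.2 s.
At the end, for the whole second after the job is handed in: The pallet lies flat and still on the plate with both rear corners within 2.5 mm of the fence and its left end within 2.5 mm of the end stop, and the clip stands within 0.15 rad of its stop across the pallet's rear edge (all of step 1 and z of pallet in the frame of fixture below 0.018 m and angle between pallet's own z axis and vertical below 0.03 rad and value of joint clip above 1.42 rad and linear speed of pallet below 0.01 m/s); the robot touches nothing.
It fails at once if the pallet is lifted or tipped instead of slid (z of pallet in the frame of fixture above 0.021 m or angle between pallet's own z axis and vertical above 0.1 rad).
It fails at once if the pallet is gripped or shoved hard (over 40 N from the fingers) (contact force between the fingers and pallet above 40 N).
It fails at once if the clip or fixture is gripped or pressed hard (over 40 N from the fingers) (contact force between the fingers and fixture above 40 N).
It fails at once if a bystander is moved more than 15 mm (distance of any of flux_jar, cleaner, solder_reel, driver from where it was at the start of the episode above 0.015 m).
It also fails if it takes over 64 s, if anything falls off the work surface, if the arm or the gripper's body presses on something with over 40 N, if the wrist force passes 120 N, or if a joint passes its speed limit or range.

### The arm

A 6-joint arm with a two-finger parallel gripper is mounted at the origin on the work surface. World frame = base frame: x ahead of the robot, y to its left, z up, the work surface at z = 0. Lengths are in m, angles in rad, forces in N, time in s.
With the tool pointing down it reaches from about 0.375 to 0.9 m from the base axis. Payload 3.1 kg.
Tool frame: the origin (TCP) lies at the very end of the fingers, on their centre line; the grasp point (between the pads) lies 19 mm behind it (manip.tcp_to_grasp is the distance from the TCP to the grasp point, in m); z points along the fingers, y is the line along which they close (so a half turn about z gives the same grasp; the last joint's range is limited). The gripper opens to 85 mm and grips with 20 to 120 N. Pads are 22 mm wide; open, the fingers measure 114 mm over their backs; the gripper's body (76 mm by 85 mm) begins 54 mm behind the grasp point. The pads swing forward as they close: fully open they stand 13 mm farther back than shut.
Start: joints at [-1.488, 0.527, 1.433, -0, 1.181, -0.178], TCP at [0.162, -0.604, 0.231] pointing down, gripper open.
Joint ranges: [-3.08, 3.08], [-0.75, 2.2], [0.22, 2.44], [-1.43, 4.57], [0, 2.65], [-2.85, 2.85]. Speed limits (rad/s): [2.79, 2.79, 3.14, 3.14, 3.14, 3.14].

### API

Orientations are given as a unit quaternion [x, y, z, w].
In Python, from station import manip gives the robot as it stands. The module is installed in compiled form; this text tells all that it offers.
- The arm moves only by the tool step_arm, never from a script. Its argument "commands" is one flat list of numbers, 6 for each row, row after row: the shift along the tool's x, y, z in m, then the turn, a rotation vector about the tool's x, y, z in degrees. A call has exactly 10 rows; each row is the pose to reach, as a shift and turn from the pose commanded when the call began, along the tool's axes at that moment; what a row does not reach only later rows make up. A row lasts 1/10 s, in which the tool goes at most 50 mm and 8.59 degrees, less where a joint would pass 70% of its speed; a pose out of reach is approached as far as the arm can. A call with a gripper value outside its range is refused whole. "jaw" is the opening in per cent of the stroke, from 0 (shut) to 100 (fully open), set as the call begins (left out, the last holds). The fingers move at their own pace and stop on an object; "grip_force" is the grip in N (left out, the last holds). Time passes only in rows, so rows that repeat a pose let the fingers close, or fill a call up. It gives the time, the measured TCP pose, the force, the opening and the grip force at its end, in the units of the state.
- manip.sense(): the state, without advancing time (a new reading comes with each control period).
- manip.snapshot(name): name is "side" or "top"; returns a dict with "pixels" (420x560x3 uint8, blue, green, red), "fx", "fy", "cx", "cy" (pixels), "R" (3x3) and "t" (3): a world point X has camera coordinates R X + t. Camera axes: x right, y down, z forward; pixel columns grow to the right and rows downward; lengths in m; the calibration is good to about 2 mm. A picture is of the moment at which its call begins. There is no depth.
- manip.sign_off(): hands the job in; it is judged then, once.
The state is a dict: "t": time; "q": joint angles; "qd": joint speeds; "tau": joint torques, N m; "tcp_pos": TCP position; "tool_rot": TCP orientation; "force": force on the tool from outside, world axes, zero at the start; "ft_torque": the same for the moment, N m; "finger_gap": opening from 0.0 (shut) to 1.0 (fully open); "gripper_force": force on a finger pad.
Only numpy, scipy, OpenCV 4.12 (cv2) and the standard library are available. Lean on these libraries where they do the work, as an engineer would, in place of code of your own. Each camera call takes 0.05 s, during which the arm holds its last target. There are 200 camera calls.

## Working session

There is one attempt and no reset: what is moved stays moved. The work goes in short steps, Python scripts to look and compute and a tool call to move; the robot and the scene stay as the last step left them, time stands still between calls to the robot, and variables do not carry over. Pictures are saved under pics/ and viewed, at most 10 in all, crops included, and the job is handed in when it is done.

Besides the shell and the picture viewer there is one more tool, called after ">>>" as name(argument=value, ...) on one line, values as JSON. step_arm: Moves the arm, as the interface text tells. Its arguments: {"type":"object","properties":{"commands":{"type":"array","items":{"type":"number"}},"jaw":{"type":"number"},"grip_force":{"type":"number"}},"required":["commands"]}

```bash
mkdir -p pics
python3 - <<'E'
from station import manip
import cv2,pickle
S={}
for n in("top","side"):
    s=manip.snapshot(n);S[n]=s;cv2.imwrite(f"pics/{n}0.png",s["pixels"]);print(n,s["fx"],s["cx"],s["cy"],s["R"],s["t"])
pickle.dump(S,open("s0.pkl","wb"))
print(manip.sense())
E
```

```text
top 408.4079810144647 280.93878400038204 213.58484922308676 [[-0.01586113 -0.99987285  0.00164584]
 [-0.99722625  0.01569939 -0.07275537]
 [ 0.07272028 -0.00279526 -0.99734846]] [-0.09407104  0.47782129  1.19197689]
side 413.4881915317966 281.22263949457005 208.23595336352815 [[-0.98568604 -0.16856959 -0.00270495]
 [-0.0847005   0.50901886 -0.85657786]
 [ 0.14576985 -0.84408773 -0.51601072]] [0.46291349 0.16238626 0.93254558]
{'t': 0.1, 'q': array([-1.48748197e+00,  5.28358465e-01,  1.43375877e+00, -9.03639635e-06,
        1.18141108e+00, -1.78484944e-01]), 'qd': array([-0.00155745, -0.00168542, -0.00207517,  0.00026587,  0.00031788,
       -0.00030561]), 'tau': array([-4.20245897e-05, -4.43306923e+01, -1.78587520e+01, -2.87513603e-04,
        3.87135398e-03, -8.33446848e-06]), 'tcp_pos': array([ 0.16174308, -0.60304891,  0.23044543]), 'tool_rot': array([ 9.91444178e-01,  1.30527795e-01,  4.18636047e-05, -9.66935230e-04]), 'force': array([-0.19491581,  0.47001768,  0.08253077]), 'ft_torque': array([-0.02594139,  0.05054989,  0.04331191]), 'gripper_force': 0.0, 'finger_gap': 0.9994972841960189}
```

View pics/top0.png

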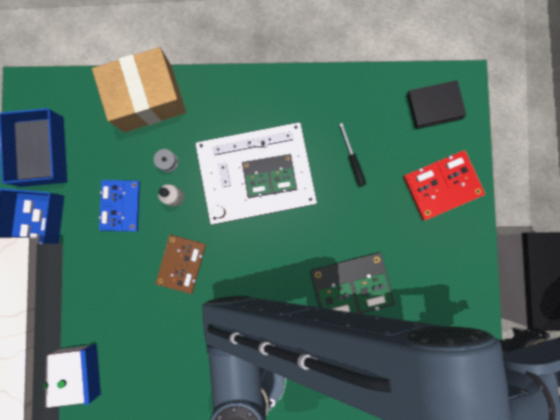

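View pics/side0.png

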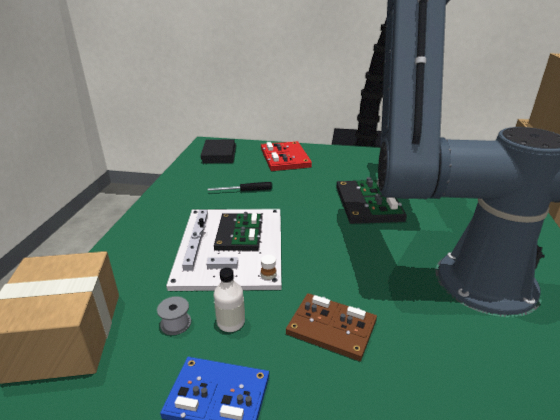

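Candidates, by top-view pixel: a dark/green board on the plate (270,177), a larger dark/green one on the bench (352,285), red (445,185), brown (181,264) and blue (119,205). I choose the smaller dark one, on the plate at (270,177), and will check it in a close crop.

```bash
cat > h.py <<'E'
import numpy as np,cv2
def ray(s,uv,z):
    R,t=s["R"],s["t"]; uv=np.atleast_2d(np.float64(uv))
    d=np.c_[(uv[:,0]-s["cx"])/s["fx"],(uv[:,1]-s["cy"])/s["fy"],np.ones(len(uv))]@R
    c=-R.T@t
    return c+d*((z-c[2])/d[:,2])[:,None]
def tri(pairs):
    A=[];b=[]
    for s,uv in pairs:
        d=ray(s,uv,0)[0]-(-s["R"].T@s["t"]);d/=np.linalg.norm(d);P=np.eye(3)-np.outer(d,d)
        A.append(P);b.append(P@(-s["R"].T@s["t"]))
    return np.linalg.solve(sum(A),sum(b))
def proj(s,X):
    c=np.atleast_2d(X)@s["R"].T+s["t"];return np.c_[c[:,0]/c[:,2]*s["fx"]+s["cx"],c[:,1]/c[:,2]*s["fy"]+s["cy"]]
E
python3 - <<'E'
import pickle,cv2,numpy as np
S=pickle.load(open("s0.pkl","rb"))
a=S["top"]["pixels"][115:230,190:325];b=S["side"]["pixels"][200:295,165:290]
a=cv2.resize(a,None,fx=5.5,fy=5.0,interpolation=cv2.INTER_CUBIC)
a=cv2.resize(S["top"]["pixels"][115:230,190:325],None,fx=5,fy=5,interpolation=cv2.INTER_CUBIC)
b=cv2.resize(b,None,fx=6,fy=6,interpolation=cv2.INTER_CUBIC)
cv2.imwrite("pics/ta.png",a);cv2.imwrite("pics/sa.png",b)
E
```

```text
(no output)
```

View pics/ta.png

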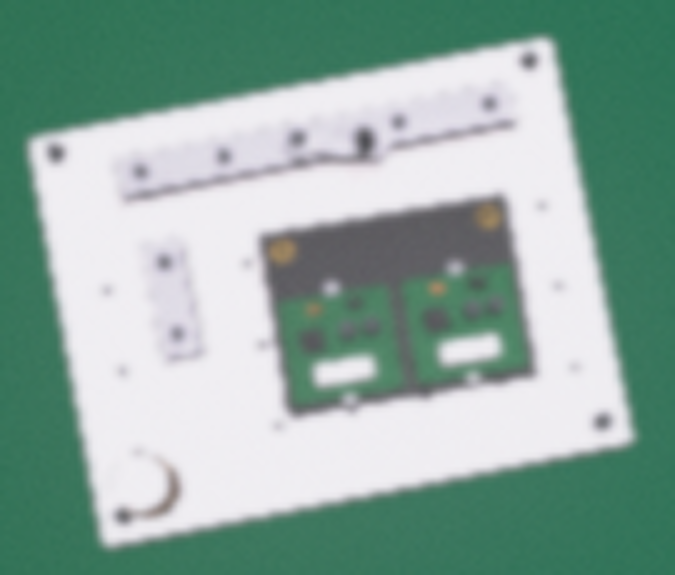

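View pics/sa.png

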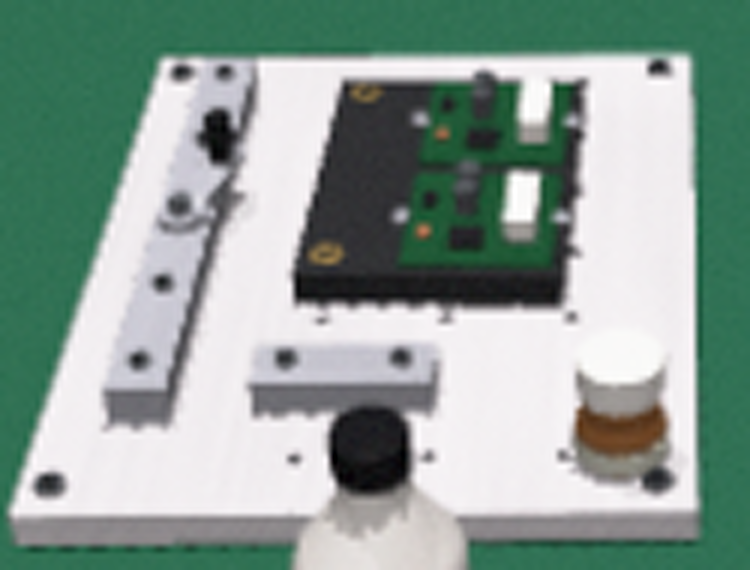

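The crops show the chosen pallet: dark, with two green boards and two gold rings along its rear edge. Its top-crop corners are about (262,236), (503,197), (535,374) and (288,413). The peg is at about (365,138), the clip pivot at about (297,137) and the jar at (148,485).

```bash
cat > meas.py <<'E'
import numpy as np,cv2
from h import *
def quad(m):
    m=cv2.morphologyEx(m,cv2.MORPH_CLOSE,np.ones((3,3)))
    c=max(cv2.findContours(m,cv2.RETR_EXTERNAL,cv2.CHAIN_APPROX_NONE)[0],key=cv2.contourArea)
    return cv2.boxPoints(cv2.minAreaRect(cv2.convexHull(c))),c
def up(s,box,f=4):
    x0,y0,x1,y1=box
    return cv2.resize(s["pixels"][y0:y1,x0:x1],None,fx=f,fy=f,interpolation=cv2.INTER_CUBIC)
def back(q,box,f=4): return (np.array(q)+.5)/f-.5+np.array(box[:2])
BT=(190,115,325,230)
def fixture(s):
    im=up(s,BT).astype(int);m=((im[...,2]>110)).astype(np.uint8)*255
    q,_=quad(m);P=ray(s,back(q,BT),.015)[:,:2];c=P.mean(0)
    L=[P[(i+1)%4]-P[i] for i in range(4)]
    print("plate sides",[round(np.linalg.norm(l)*1e3,1) for l in L])
    e=max(L,key=np.linalg.norm); th=np.arctan2(e[1],e[0])-np.pi/2
    th=(th+np.pi/2)%np.pi-np.pi/2
    return c,th
def pallet(s):
    im=up(s,BT).astype(int)
    m=((im[...,2]<105)).astype(np.uint8)*255
    m2=cv2.erode(((im[...,2]>110)).astype(np.uint8)*255,np.ones((1,1)))
    c=max(cv2.findContours(m2,cv2.RETR_EXTERNAL,cv2.CHAIN_APPROX_NONE)[0],key=cv2.contourArea)
    pl=np.zeros_like(m);cv2.drawContours(pl,[cv2.convexHull(c)],-1,255,-1);pl=cv2.erode(pl,np.ones((9,9)))
    m&=pl;m=cv2.morphologyEx(m,cv2.MORPH_OPEN,np.ones((13,13)))
    q,_=quad(m);P=ray(s,back(q,BT),.031)[:,:2]
    L=[P[(i+1)%4]-P[i] for i in range(4)];print("pallet sides",[round(np.linalg.norm(l)*1e3,1) for l in L])
    e=max(L,key=np.linalg.norm);th=np.arctan2(e[1],e[0])-np.pi/2
    return P.mean(0),(th+np.pi/2)%np.pi-np.pi/2
def inF(c,th,p):
    C,S=np.cos(th),np.sin(th);return (np.array(p)[...,:2]-c)@np.array([[C,-S],[S,C]])
def outF(c,th,p):
    C,S=np.cos(th),np.sin(th);return c+np.array(p)@np.array([[C,S],[-S,C]])
E
python3 - <<'E'
import pickle
from meas import *
S=pickle.load(open("s0.pkl","rb"));T=S["top"];D=S["side"]
c,th=fixture(T);print("fix",c,th)
p,pt=pallet(T);print("pal",p,pt,"inF mm",inF(c,th,p)*1e3,pt-th)
t=lambda x,y:(190+(x+.5)/5-.5,115+(y+.5)/5-.5); d=lambda x,y:(165+(x+.5)/6-.5,200+(y+.5)/6-.5)
for n,a,b in[("plateRL",(30,140),(12,512)),("plateRR",(553,40),(163,58)),("plateFR",(633,440),(690,55)),("plateFL",(104,545),(698,512)),("palRL",(262,236),(295,272)),("palRR",(503,197),(345,82)),("palFL",(288,411),(565,275)),("pegtop",(365,130),(217,116)),("pivot",(297,137),(180,203)),("jar",(142,482),(620,352))]:
    X=tri([(T,t(*a)),(D,d(*b))]);print(n,X.round(4),"F",(inF(c,th,X)*1e3).round(1))
for n,q in[("home",(.02,.005)),("pegpark",(.087,-.04)),("pegend",(.047,0))]:print(n,outF(c,th,q))
E
```

```text
plate sides [np.float64(330.3), np.float64(256.5), np.float64(325.4), np.float64(255.4)]
fix [ 0.6008041  -0.02733955] 0.18084469987965157
pallet sides [np.float64(142.2), np.float64(103.5), np.float64(141.3), np.float64(103.4)]
pal [ 0.58758635 -0.06823018] 0.15606338499592365 inF mm [-20.35681539 -37.84644055] -0.024781314883727923
plateRL [0.6951 0.1514 0.0163] F [124.9 158.9]
plateRR [ 0.7531 -0.1637  0.0141] F [ 125.3 -161.5]
plateFR [ 0.5086 -0.2069  0.0145] F [-123.  -160.1]
plateFL [0.4509 0.108  0.0142] F [-123.1  160. ]
palRL [0.6319 0.0114 0.0302] F [37.5 32.5]
palRR [ 0.6534 -0.1315  0.0307] F [  33.  -111.9]
palFL [ 0.5257 -0.0034  0.0311] F [-69.6  37.1]
pegtop [ 0.6854 -0.0519  0.0596] F [ 78.8 -39.4]
pivot [ 0.6875 -0.0109  0.0425] F [88.2  0.6]
jar [0.4845 0.0784 0.0602] F [-95.4 124.9]
home [ 0.61957864 -0.01882387]
pegpark [ 0.69357974 -0.05103936]
pegend [ 0.64703763 -0.0188861 ]
```

Measured heights and sizes agree with the text: plate at 15 mm, pallet top at 31 mm, peg top at 60 mm. The pallet is about 39 mm short in x and 43 mm in y. First I move to a point in front of it, aligning the tool with the fixture.

>>> step_arm(commands=[0.033, -0.029, 0.006, 0, 0, 4.64, 0.066, -0.058, 0.012, 0, 0, 4.64, 0.099, -0.087, 0.018, 0, 0, 4.64, 0.132, -0.116, 0.024, 0, 0, 4.64, 0.165, -0.145, 0.03, 0, 0, 4.64, 0.198, -0.174, 0.036, 0, 0, 4.64, 0.231, -0.203, 0.042, 0, 0, 4.64, 0.264, -0.232, 0.048, 0, 0, 4.64, 0.297, -0.261, 0.054, 0, 0, 4.64, 0.33, -0.29, 0.06, 0, 0, 4.64], jaw=100)

```text
t: 1.1
tcp_pos: [0.4061, -0.2365, 0.171]
tool_rot: [0.996, 0.09, -0.0, -0.0]
force: [0.5, -0.3, -0.8]
finger_gap: 1.003
gripper_force: 0.0
```

```bash
cat > st.py <<'E'
import numpy as np
from station import manip
from meas import inF
from scipy.spatial.transform import Rotation as Ro
c=np.array([.6008,-.0273]);th=.1808
s=manip.sense();X=Ro.from_quat(s["tool_rot"]).as_matrix()
print("t",round(s["t"],2),"F mm",(inF(c,th,s["tcp_pos"])*1e3).round(1),"z",round(s["tcp_pos"][2]*1e3,1),"yaw-th",round(np.arctan2(X[1,0],X[0,0])-th,4),"tilt",X[2].round(3),"force F",inF(0,th,s["force"]).round(1),s["force"][2].round(1),"gap",round(s["finger_gap"],3))
E
python3 st.py
```

```text
t 1.1 F mm [-229.1 -170.8] z 171.0 yaw-th -0.0003 tilt [-0. -0. -1.] force F [ 0.4 -0.4] -0.8 gap 1.003
```

>>> step_arm(commands=[0.021, -0.022, 0.015, 0, 0, 0, 0.042, -0.044, 0.03, 0, 0, 0, 0.063, -0.066, 0.045, 0, 0, 0, 0.084, -0.088, 0.06, 0, 0, 0, 0.105, -0.11, 0.075, 0, 0, 0, 0.126, -0.132, 0.09, 0, 0, 0, 0.127, -0.133, 0.11, 0, 0, 0, 0.127, -0.133, 0.13, 0, 0, 0, 0.127, -0.133, 0.145, 0, 0, 0, 0.127, -0.133, 0.145, 0, 0, 0])

```text
t: 2.1
tcp_pos: [0.5051, -0.0838, 0.0244]
tool_rot: [0.996, 0.09, -0.002, -0.001]
force: [-0.3, 0.6, 0.0]
finger_gap: 0.999
gripper_force: 0.0
```

```bash
python3 st.py
python3 - <<'E'
from station import manip
import cv2
s=manip.snapshot("side")["pixels"][190:300,150:300]
cv2.imwrite("pics/s1.png",cv2.resize(s,None,fx=5,fy=5,interpolation=cv2.INTER_CUBIC))
E
```

```text
t 2.1 F mm [-104.3  -38.3] z 24.4 yaw-th 0.0003 tilt [-0.004 -0.002 -1.   ] force F [-0.2  0.7] 0.0 gap 0.999
```

View pics/s1.png

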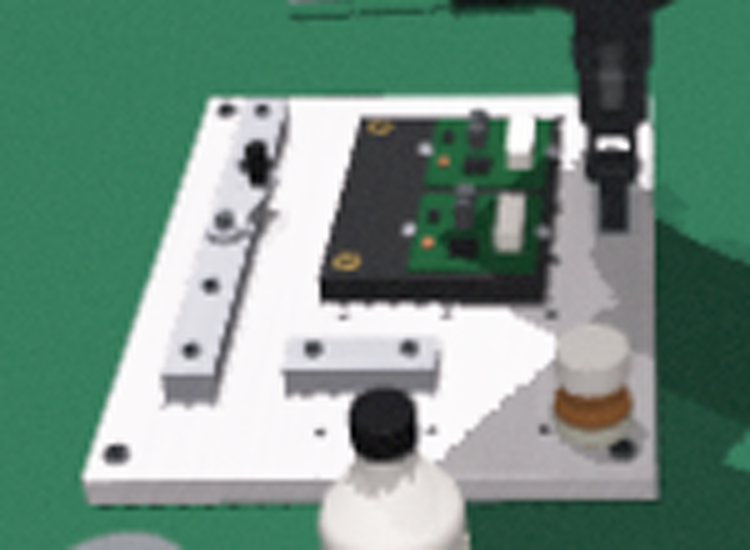

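The side view shows the hand in front of the pallet: the near fingertip is at crop (612,232), clear of both the pallet's front edge (about 550) and the jar (595,380). Next I lower it and push forward.

>>> step_arm(commands=[0, 0, 0.005, 0, 0, 0, 0, 0, 0.01, 0, 0, 0, 0, 0, 0.015, 0, 0, 0, 0, 0, 0.015, 0, 0, 0, 0.005, 0, 0.015, 0, 0, 0, 0.01, 0, 0.015, 0, 0, 0, 0.015, 0, 0.015, 0, 0, 0, 0.019, 0, 0.015, 0, 0, 0, 0.023, 0, 0.015, 0, 0, 0, 0.027, 0, 0.015, 0, 0, 0])

```text
t: 3.15
tcp_pos: [0.5326, -0.0793, 0.0113]
tool_rot: [0.996, 0.09, -0.001, -0.0]
force: [-1.9, 0.1, 1.1]
finger_gap: 0.998
gripper_force: 1.0
```

```bash
python3 st.py
```

```text
t 3.15 F mm [-76.4 -38.9] z 11.3 yaw-th 0.0003 tilt [-0.002 -0.001 -1.   ] force F [-1.9  0.5] 1.1 gap 0.998
```

>>> step_arm(commands=[0.003, 0, 0, 0, 0, 0, 0.006, 0, 0, 0, 0, 0, 0.009, 0, 0, 0, 0, 0, 0.012, 0, 0, 0, 0, 0, 0.015, 0, 0, 0, 0, 0, 0.018, 0, 0, 0, 0, 0, 0.02, 0, 0, 0, 0, 0, 0.022, 0, 0, 0, 0, 0, 0.023, 0, 0, 0, 0, 0, 0.024, 0, 0, 0, 0, 0])

```text
t: 4.15
tcp_pos: [0.5567, -0.0753, 0.0113]
tool_rot: [0.996, 0.09, -0.0, -0.0]
force: [-2.2, 0.3, 0.0]
finger_gap: 1.001
gripper_force: 0.8
```

```bash
python3 st.py
python3 - <<'E'
from station import manip
import cv2
s=manip.snapshot("side")["pixels"][190:300,150:300]
cv2.imwrite("pics/s2.png",cv2.resize(s,None,fx=5,fy=5,interpolation=cv2.INTER_CUBIC))
E
```

```text
t 4.15 F mm [-52.  -39.3] z 11.3 yaw-th 0.0001 tilt [-0. -0. -1.] force F [-2.2  0.7] 0.0 gap 1.001
```

View pics/s2.png

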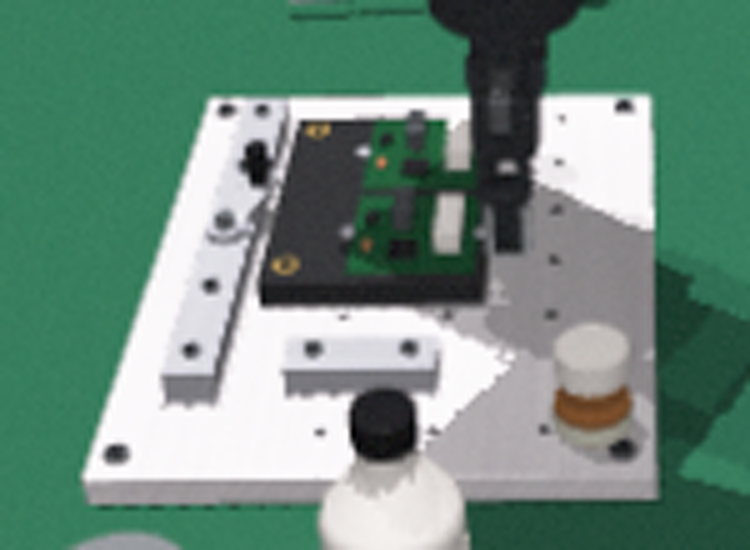

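The pallet has slid squarely to within a few millimetres of the fence (its edge is at about (265-300, 120-280)). I'll creep on until the force rises.

>>> step_arm(commands=[0.001, 0, 0, 0, 0, 0, 0.002, 0, 0, 0, 0, 0, 0.003, 0, 0, 0, 0, 0, 0.0035, 0, 0, 0, 0, 0, 0.004, 0, 0, 0, 0, 0, 0.0045, 0, 0, 0, 0, 0, 0.005, 0, 0, 0, 0, 0, 0.005, 0, 0, 0, 0, 0, 0.005, 0, 0, 0, 0, 0, 0.005, 0, 0, 0, 0, 0])

```text
t: 5.2
tcp_pos: [0.5617, -0.0744, 0.0113]
tool_rot: [0.996, 0.09, 0.0, 0.0]
force: [-0.3, -0.1, -0.5]
finger_gap: 1.001
gripper_force: 0.4
```

```bash
python3 st.py
```

```text
t 5.2 F mm [-46.9 -39.3] z 11.3 yaw-th -0.0 tilt [ 0.  0. -1.] force F [-0.3 -0. ] -0.5 gap 1.001
```

>>> step_arm(commands=[0.0004, 0, 0, 0, 0, 0, 0.0008, 0, 0, 0, 0, 0, 0.0012, 0, 0, 0, 0, 0, 0.0016, 0, 0, 0, 0, 0, 0.002, 0, 0, 0, 0, 0, 0.002, 0, 0, 0, 0, 0, 0.002, 0, 0, 0, 0, 0, 0.002, 0, 0, 0, 0, 0, 0.002, 0, 0, 0, 0, 0, 0.002, 0, 0, 0, 0, 0])

```text
t: 6.2
tcp_pos: [0.5636, -0.074, 0.0113]
tool_rot: [0.996, 0.09, 0.0, 0.0]
force: [-1.5, -0.3, -0.2]
finger_gap: 1.003
gripper_force: 0.5
```

```bash
python3 st.py
```

```text
t 6.2 F mm [-45.  -39.3] z 11.3 yaw-th 0.0 tilt [ 0.  0. -1.] force F [-1.5 -0. ] -0.2 gap 1.003
```

>>> step_arm(commands=[0.0003, 0, 0, 0, 0, 0, 0.0006, 0, 0, 0, 0, 0, 0.0009, 0, 0, 0, 0, 0, 0.0012, 0, 0, 0, 0, 0, 0.0015, 0, 0, 0, 0, 0, 0.0015, 0, 0, 0, 0, 0, 0.0015, 0, 0, 0, 0, 0, 0.0015, 0, 0, 0, 0, 0, 0.0015, 0, 0, 0, 0, 0, 0.0015, 0, 0, 0, 0, 0])

```text
t: 7.2
tcp_pos: [0.5642, -0.0738, 0.0113]
tool_rot: [0.996, 0.09, -0.001, -0.0]
force: [-4.6, -2.2, 2.3]
finger_gap: 1.002
gripper_force: 2.6
```

```bash
python3 st.py
```

```text
t 7.2 F mm [-44.4 -39.1] z 11.3 yaw-th 0.0 tilt [-0.002 -0.001 -1.   ] force F [-5.  -1.3] 2.3 gap 1.002
```

The force rose to 5 N, so the rear edge is on the fence. I back off, lift, shut the fingers and go round to the right end.

>>> step_arm(commands=[-0.01, 0, 0, 0, 0, 0, -0.02, 0, 0, 0, 0, 0, -0.02, 0, -0.03, 0, 0, 0, -0.02, 0, -0.06, 0, 0, 0, -0.01, 0.02, -0.08, 0, 0, 0, 0.01, 0.045, -0.08, 0, 0, 0, 0.03, 0.07, -0.08, 0, 0, 0, 0.05, 0.095, -0.08, 0, 0, 0, 0.065, 0.108, -0.08, 0, 0, 0, 0.065, 0.108, -0.07, 0, 0, 0])

```text
t: 8.2
tcp_pos: [0.6522, -0.1711, 0.0827]
tool_rot: [0.996, 0.09, 0.004, 0.002]
force: [-1.3, -0.1, -0.1]
finger_gap: 0.998
gripper_force: 0.0
```

>>> step_arm(commands=[0, 0, 0, 0, 0, 0, 0, 0, 0.01, 0, 0, 0, 0, 0, 0.02, 0, 0, 0, 0, 0, 0.025, 0, 0, 0, 0, 0, 0.03, 0, 0, 0, 0, 0, 0.035, 0, 0, 0, 0, 0, 0.04, 0, 0, 0, 0, 0, 0.045, 0, 0, 0, 0, 0, 0.05, 0, 0, 0, 0, 0, 0.05, 0, 0, 0], jaw=0)

```text
t: 9.2
tcp_pos: [0.6479, -0.1681, 0.0304]
tool_rot: [0.996, 0.09, -0.001, -0.0]
force: [-1.2, 0.0, -0.6]
finger_gap: -0.004
gripper_force: 0.0
```

```bash
python3 st.py
python3 - <<'E'
from station import manip
import cv2
s=manip.snapshot("top")["pixels"][115:230,190:325]
cv2.imwrite("pics/t3.png",cv2.resize(s,None,fx=5,fy=5,interpolation=cv2.INTER_CUBIC))
E
```

```text
t 9.2 F mm [  21. -147.] z 30.4 yaw-th -0.0001 tilt [-0.001 -0.001 -1.   ] force F [-1.2  0.2] -0.6 gap -0.004
```

View pics/t3.png

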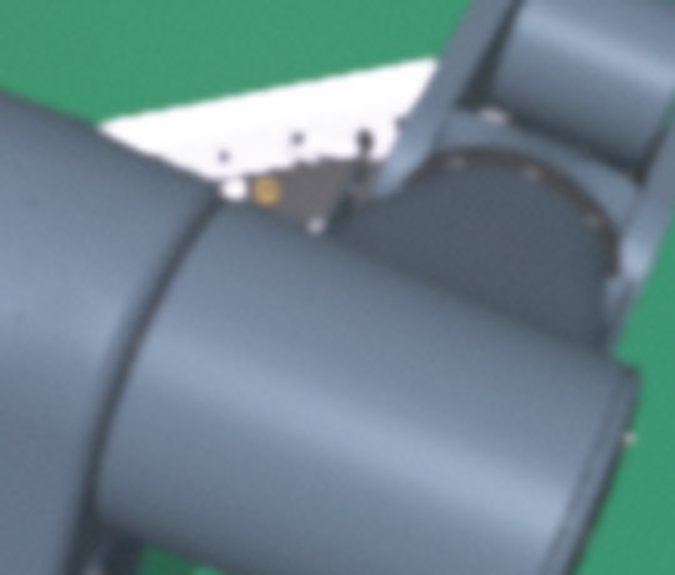

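The arm hides most of the plate; what shows is the pallet's rear edge at the fence (ring at (266,190)). I lower and push left.

>>> step_arm(commands=[0, 0, 0.004, 0, 0, 0, 0, 0, 0.008, 0, 0, 0, 0, -0.003, 0.008, 0, 0, 0, 0, -0.006, 0.008, 0, 0, 0, 0, -0.009, 0.008, 0, 0, 0, 0, -0.012, 0.008, 0, 0, 0, 0, -0.015, 0.008, 0, 0, 0, 0, -0.018, 0.008, 0, 0, 0, 0, -0.021, 0.008, 0, 0, 0, 0, -0.024, 0.008, 0, 0, 0])

```text
t: 10.25
tcp_pos: [0.6442, -0.1449, 0.0234]
tool_rot: [0.996, 0.09, 0.0, 0.001]
force: [-0.3, -2.2, 0.3]
finger_gap: 0.001
gripper_force: 0.7
```

```bash
python3 st.py
```

```text
t 10.25 F mm [  21.6 -123.5] z 23.4 yaw-th 0.0004 tilt [ 0.     0.001 -1.   ] force F [-0.7 -2.1] 0.3 gap 0.001
```

>>> step_arm(commands=[0, -0.003, 0, 0, 0, 0, 0, -0.006, 0, 0, 0, 0, 0, -0.01, 0, 0, 0, 0, 0, -0.014, 0, 0, 0, 0, 0, -0.018, 0, 0, 0, 0, 0, -0.022, 0, 0, 0, 0, 0, -0.025, 0, 0, 0, 0, 0, -0.028, 0, 0, 0, 0, 0, -0.03, 0, 0, 0, 0, 0, -0.032, 0, 0, 0, 0])

```text
t: 11.25
tcp_pos: [0.6384, -0.1131, 0.0234]
tool_rot: [0.996, 0.09, 0.0, 0.0]
force: [1.1, -1.4, 0.1]
finger_gap: -0.005
gripper_force: 0.9
```

```bash
python3 st.py
python3 - <<'E'
from station import manip
import cv2
s=manip.snapshot("side")["pixels"][190:300,150:300]
cv2.imwrite("pics/s4.png",cv2.resize(s,None,fx=5,fy=5,interpolation=cv2.INTER_CUBIC))
E
```

```text
t 11.25 F mm [ 21.6 -91.2] z 23.4 yaw-th 0.0 tilt [ 0.  0. -1.] force F [ 0.9 -1.5] 0.1 gap -0.005
```

View pics/s4.png

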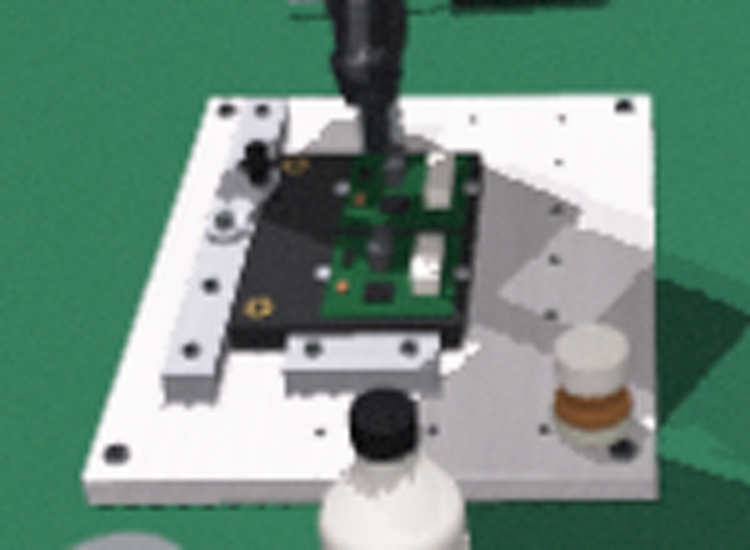

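The side view shows the pallet along the fence, its left end (bottom edge at about row 345) a few millimetres from the stop (row 335-345). I'll creep on until the force rises.

>>> step_arm(commands=[0, -0.001, 0, 0, 0, 0, 0, -0.002, 0, 0, 0, 0, 0, -0.003, 0, 0, 0, 0, 0, -0.0035, 0, 0, 0, 0, 0, -0.004, 0, 0, 0, 0, 0, -0.0045, 0, 0, 0, 0, 0, -0.005, 0, 0, 0, 0, 0, -0.0055, 0, 0, 0, 0, 0, -0.0055, 0, 0, 0, 0, 0, -0.0055, 0, 0, 0, 0])

```text
t: 12.3
tcp_pos: [0.6373, -0.1078, 0.0233]
tool_rot: [0.996, 0.09, 0.0, -0.0]
force: [0.1, -1.1, 0.2]
finger_gap: 0.004
gripper_force: 0.9
```

```bash
python3 st.py
```

```text
t 12.3 F mm [ 21.5 -85.7] z 23.3 yaw-th -0.0 tilt [ 0. -0. -1.] force F [-0.1 -1.1] 0.2 gap 0.004
```

>>> step_arm(commands=[0, -0.0004, 0, 0, 0, 0, 0, -0.0008, 0, 0, 0, 0, 0, -0.0012, 0, 0, 0, 0, 0, -0.0016, 0, 0, 0, 0, 0, -0.002, 0, 0, 0, 0, 0, -0.0023, 0, 0, 0, 0, 0, -0.0025, 0, 0, 0, 0, 0, -0.0025, 0, 0, 0, 0, 0, -0.0025, 0, 0, 0, 0, 0, -0.0025, 0, 0, 0, 0])

```text
t: 13.3
tcp_pos: [0.6369, -0.1055, 0.0233]
tool_rot: [0.996, 0.09, 0.0, 0.0]
force: [-0.3, -2.6, 1.4]
finger_gap: -0.002
gripper_force: 1.5
```

```bash
python3 st.py
```

```text
t 13.3 F mm [ 21.5 -83.4] z 23.3 yaw-th 0.0 tilt [ 0.  0. -1.] force F [-0.7 -2.6] 1.4 gap -0.002
```

>>> step_arm(commands=[0, -0.0003, 0, 0, 0, 0, 0, -0.0006, 0, 0, 0, 0, 0, -0.0009, 0, 0, 0, 0, 0, -0.0012, 0, 0, 0, 0, 0, -0.0015, 0, 0, 0, 0, 0, -0.0015, 0, 0, 0, 0, 0, -0.0015, 0, 0, 0, 0, 0, -0.0015, 0, 0, 0, 0, 0, -0.0015, 0, 0, 0, 0, 0, -0.0015, 0, 0, 0, 0])

```text
t: 14.3
tcp_pos: [0.637, -0.1052, 0.0234]
tool_rot: [0.996, 0.09, 0.0, 0.001]
force: [-0.3, -6.5, 0.5]
finger_gap: -0.003
gripper_force: 3.0
```

```bash
python3 st.py
```

```text
t 14.3 F mm [ 21.6 -83.2] z 23.4 yaw-th 0.0004 tilt [ 0.001  0.002 -1.   ] force F [-1.5 -6.4] 0.5 gap -0.003
```

It is stalled on the stop at 6 N. I go round to the front to re-seat the rear edge with one light press.

>>> step_arm(commands=[0, 0.008, 0, 0, 0, 0, 0, 0.012, -0.01, 0, 0, 0, 0, 0.012, -0.04, 0, 0, 0, -0.02, -0.01, -0.06, 0, 0, 0, -0.045, -0.035, -0.06, 0, 0, 0, -0.07, -0.06, -0.06, 0, 0, 0, -0.088, -0.088, -0.06, 0, 0, 0, -0.088, -0.088, -0.03, 0, 0, 0, -0.088, -0.088, 0, 0, 0, 0, -0.088, -0.088, 0, 0, 0, 0])

```text
t: 15.3
tcp_pos: [0.5315, -0.0319, 0.0211]
tool_rot: [0.996, 0.09, -0.003, -0.002]
force: [-0.3, 0.4, 0.6]
finger_gap: 0.001
gripper_force: 0.0
```

>>> step_arm(commands=[0.003, 0, 0, 0, 0, 0, 0.007, 0, 0, 0, 0, 0, 0.011, 0, 0, 0, 0, 0, 0.014, 0, 0, 0, 0, 0, 0.016, 0, 0, 0, 0, 0, 0.0175, 0, 0, 0, 0, 0, 0.0185, 0, 0, 0, 0, 0, 0.0195, 0, 0, 0, 0, 0, 0.02, 0, 0, 0, 0, 0, 0.02, 0, 0, 0, 0, 0])

```text
t: 16.3
tcp_pos: [0.5538, -0.0295, 0.0232]
tool_rot: [0.996, 0.09, -0.0, -0.0]
force: [0.3, -0.2, -0.3]
finger_gap: -0.0
gripper_force: 0.0
```

```bash
python3 st.py
```

```text
t 16.3 F mm [-46.6   6.3] z 23.2 yaw-th 0.0 tilt [-0. -0. -1.] force F [ 0.2 -0.3] -0.3 gap -0.0
```

>>> step_arm(commands=[0.0005, 0, 0, 0, 0, 0, 0.001, 0, 0, 0, 0, 0, 0.0014, 0, 0, 0, 0, 0, 0.0018, 0, 0, 0, 0, 0, 0.0022, 0, 0, 0, 0, 0, 0.0026, 0, 0, 0, 0, 0, 0.003, 0, 0, 0, 0, 0, 0.0033, 0, 0, 0, 0, 0, 0.0035, 0, 0, 0, 0, 0, 0.0035, 0, 0, 0, 0, 0])

```text
t: 17.3
tcp_pos: [0.556, -0.0289, 0.0232]
tool_rot: [0.996, 0.09, -0.001, -0.0]
force: [-5.7, -1.1, 1.5]
finger_gap: 0.002
gripper_force: 2.5
```

```bash
python3 st.py
```

```text
t 17.3 F mm [-44.3   6.5] z 23.2 yaw-th 0.0003 tilt [-0.003 -0.001 -1.   ] force F [-5.8 -0. ] 1.5 gap 0.002
```

The hand stopped at the same place with 5.8 N, so the pallet is home. I now go over to the far side of the peg.

>>> step_arm(commands=[-0.01, 0, 0, 0, 0, 0, -0.015, 0, -0.02, 0, 0, 0, -0.015, 0, -0.05, 0, 0, 0, 0, 0, -0.075, 0, 0, 0, 0.03, 0.01, -0.08, 0, 0, 0, 0.06, 0.02, -0.08, 0, 0, 0, 0.09, 0.03, -0.08, 0, 0, 0, 0.12, 0.039, -0.08, 0, 0, 0, 0.145, 0.039, -0.08, 0, 0, 0, 0.157, 0.039, -0.08, 0, 0, 0])

```text
t: 18.3
tcp_pos: [0.7221, -0.0391, 0.1035]
tool_rot: [0.996, 0.09, 0.003, 0.0]
force: [-0.5, -0.1, -0.2]
finger_gap: -0.003
gripper_force: 0.0
```

```bash
python3 st.py
python3 - <<'E'
from station import manip
import cv2
s=manip.snapshot("side")["pixels"][190:300,150:300]
cv2.imwrite("pics/s5.png",cv2.resize(s,None,fx=5,fy=5,interpolation=cv2.INTER_CUBIC))
E
```

```text
t 18.3 F mm [117.2 -33.4] z 103.5 yaw-th -0.0002 tilt [ 0.005  0.001 -1.   ] force F [-0.6 -0. ] -0.2 gap -0.003
```

View pics/s5.png

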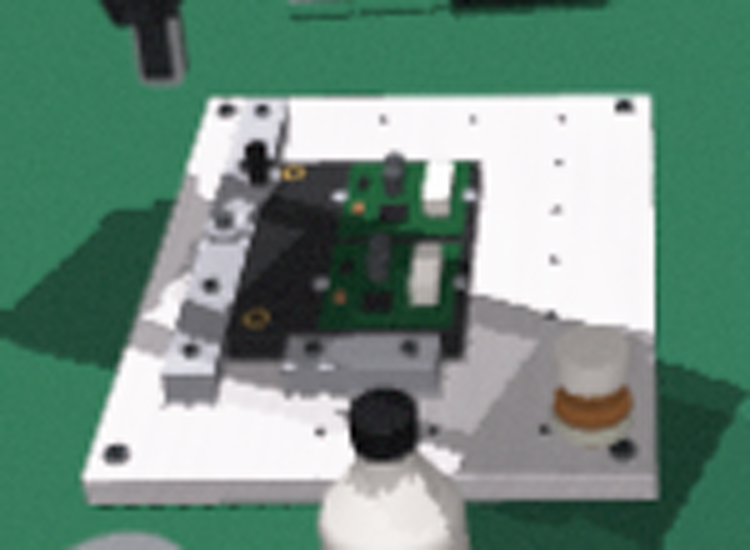

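The pallet lies flush against the fence (about (230-290, 165-355)) and behind the end stop; the peg is at (257,160). I lower beyond the peg and push it towards the robot.

>>> step_arm(commands=[0, 0, 0.015, 0, 0, 0, 0, 0, 0.03, 0, 0, 0, 0, 0, 0.045, 0, 0, 0, 0, 0, 0.055, 0, 0, 0, 0, 0, 0.055, 0, 0, 0, -0.003, 0, 0.055, 0, 0, 0, -0.006, 0, 0.055, 0, 0, 0, -0.009, 0, 0.055, 0, 0, 0, -0.012, 0, 0.055, 0, 0, 0, -0.015, 0, 0.055, 0, 0, 0])

```text
t: 19.35
tcp_pos: [0.704, -0.0419, 0.0489]
tool_rot: [0.996, 0.09, 0.0, 0.0]
force: [-0.4, -0.7, 0.6]
finger_gap: -0.0
gripper_force: 0.0
```

```bash
python3 st.py
```

```text
t 19.35 F mm [ 98.9 -32.9] z 48.9 yaw-th 0.0 tilt [ 0.001  0.    -1.   ] force F [-0.5 -0.6] 0.6 gap -0.0
```

>>> step_arm(commands=[-0.003, 0, 0, 0, 0, 0, -0.006, 0, 0, 0, 0, 0, -0.009, 0, 0, 0, 0, 0, -0.012, 0, 0, 0, 0, 0, -0.015, 0, 0, 0, 0, 0, -0.018, 0, 0, 0, 0, 0, -0.021, 0, 0, 0, 0, 0, -0.024, 0, 0, 0, 0, 0, -0.026, 0, 0, 0, 0, 0, -0.028, 0, 0, 0, 0, 0])

```text
t: 20.35
tcp_pos: [0.6795, -0.0448, 0.0491]
tool_rot: [0.996, 0.089, 0.004, -0.001]
force: [9.4, 10.6, -2.4]
finger_gap: 0.002
gripper_force: 5.4
```

```bash
python3 st.py
```

```text
t 20.35 F mm [ 74.3 -31.4] z 49.1 yaw-th -0.0021 tilt [ 0.008 -0.002 -1.   ] force F [11.1  8.7] -2.4 gap 0.002
```

The clip has turned to about 0.85 rad. I move to the peg's right side and push left from there.

>>> step_arm(commands=[0.01, 0, 0, 0, 0, 0, 0.015, 0.008, 0, 0, 0, 0, 0.015, 0.02, 0, 0, 0, 0, 0.01, 0.03, 0, 0, 0, 0, 0, 0.03, 0, 0, 0, 0, -0.01, 0.03, 0, 0, 0, 0, -0.018, 0.03, 0, 0, 0, 0, -0.018, 0.026, 0, 0, 0, 0, -0.018, 0.022, 0, 0, 0, 0, -0.018, 0.018, 0, 0, 0, 0])

```text
t: 21.35
tcp_pos: [0.6623, -0.067, 0.0485]
tool_rot: [0.996, 0.091, 0.0, 0.0]
force: [-0.5, 0.3, 0.8]
finger_gap: -0.0
gripper_force: 0.0
```

```bash
python3 st.py
```

```text
t 21.35 F mm [ 53.4 -50.1] z 48.5 yaw-th 0.0005 tilt [ 0.001  0.    -1.   ] force F [-0.4  0.4] 0.8 gap -0.0
```

>>> step_arm(commands=[0, -0.003, 0, 0, 0, 0, 0, -0.006, 0, 0, 0, 0, 0, -0.009, 0, 0, 0, 0, 0, -0.012, 0, 0, 0, 0, -0.001, -0.015, 0, 0, 0, 0, -0.002, -0.018, 0, 0, 0, 0, -0.003, -0.02, 0, 0, 0, 0, -0.003, -0.022, 0, 0, 0, 0, -0.003, -0.024, 0, 0, 0, 0, -0.003, -0.025, 0, 0, 0, 0])

```text
t: 22.35
tcp_pos: [0.6546, -0.0432, 0.0482]
tool_rot: [0.996, 0.09, 0.0, -0.0]
force: [-1.3, -1.5, 0.6]
finger_gap: 0.003
gripper_force: 1.0
```

```bash
python3 st.py
```

```text
t 22.35 F mm [ 50.1 -25.4] z 48.2 yaw-th 0.0002 tilt [ 0. -0. -1.] force F [-1.6 -1.3] 0.6 gap 0.003
```

>>> step_arm(commands=[0, -0.001, 0, 0, 0, 0, 0, -0.002, 0, 0, 0, 0, 0, -0.003, 0, 0, 0, 0, 0, -0.004, 0, 0, 0, 0, 0, -0.0045, 0, 0, 0, 0, 0, -0.005, 0, 0, 0, 0, 0, -0.0055, 0, 0, 0, 0, 0, -0.006, 0, 0, 0, 0, 0, -0.006, 0, 0, 0, 0, 0, -0.006, 0, 0, 0, 0])

```text
t: 23.35
tcp_pos: [0.6537, -0.0383, 0.0484]
tool_rot: [0.996, 0.09, 0.0, 0.0]
force: [-0.5, -3.9, -0.4]
finger_gap: -0.001
gripper_force: 2.2
```

```bash
python3 st.py
```

```text
t 23.35 F mm [ 50.  -20.3] z 48.4 yaw-th 0.0 tilt [ 0.     0.001 -1.   ] force F [-1.2 -3.7] -0.4 gap -0.001
```

>>> step_arm(commands=[0, -0.0004, 0, 0, 0, 0, 0, -0.0008, 0, 0, 0, 0, 0, -0.0012, 0, 0, 0, 0, 0, -0.0016, 0, 0, 0, 0, 0, -0.002, 0, 0, 0, 0, 0, -0.0024, 0, 0, 0, 0, 0, -0.0025, 0, 0, 0, 0, 0, -0.0025, 0, 0, 0, 0, 0, -0.0025, 0, 0, 0, 0, 0, -0.0025, 0, 0, 0, 0])

```text
t: 24.35
tcp_pos: [0.6536, -0.0375, 0.0485]
tool_rot: [0.996, 0.091, 0.0, 0.002]
force: [-0.7, -9.3, -0.8]
finger_gap: -0.0
gripper_force: 4.4
```

```bash
python3 st.py
```

```text
t 24.35 F mm [ 50.1 -19.6] z 48.5 yaw-th 0.0006 tilt [ 0.001  0.003 -1.   ] force F [-2.3 -9. ] -0.8 gap -0.0
```

The force rose to 9 N with no further travel, so the clip is on its hard stop. I back off, lift, and swing clear to the right for a look.

>>> step_arm(commands=[0, 0.006, 0, 0, 0, 0, 0, 0.015, 0, 0, 0, 0, 0, 0.02, -0.03, 0, 0, 0, 0, 0.02, -0.07, 0, 0, 0, 0, 0.04, -0.1, 0, 0, 0, 0, 0.08, -0.12, 0, 0, 0, 0, 0.12, -0.12, 0, 0, 0, 0, 0.16, -0.12, 0, 0, 0, 0, 0.2, -0.12, 0, 0, 0, 0, 0.24, -0.12, 0, 0, 0])

```text
t: 25.35
tcp_pos: [0.6968, -0.2723, 0.1686]
tool_rot: [0.996, 0.09, 0.001, -0.001]
force: [1.0, 0.1, 0.6]
finger_gap: -0.002
gripper_force: 0.0
```

>>> step_arm(commands=[0, 0.04, 0, 0, 0, 0, 0, 0.08, 0, 0, 0, 0, 0, 0.12, 0, 0, 0, 0, 0, 0.12, 0, 0, 0, 0, 0, 0.12, 0, 0, 0, 0, 0, 0.12, 0, 0, 0, 0, 0, 0.12, 0, 0, 0, 0, 0, 0.12, 0, 0, 0, 0, 0, 0.12, 0, 0, 0, 0, 0, 0.12, 0, 0, 0, 0])

```text
t: 26.35
tcp_pos: [0.718, -0.3888, 0.1686]
tool_rot: [0.996, 0.091, 0.0, 0.0]
force: [-0.1, -0.3, -0.5]
finger_gap: 0.003
gripper_force: 0.0
```

```bash
python3 st.py
python3 - <<'E'
from station import manip
import cv2
from meas import *
s=manip.snapshot("top")
a=s["pixels"][115:230,190:325]
cv2.imwrite("pics/t6.png",cv2.resize(a,None,fx=5,fy=5,interpolation=cv2.INTER_CUBIC))
c=np.array([.6008,-.0273]);th=.1808
for n,f,z in[("palRL",(.075,.08),.031),("palRR",(.075,-.07),.031),("pegtop",(.047,0),.0605)]:
    print(n,((proj(s,[*outF(c,th,f),z])-[190,115])*5).round())
p,pt=pallet(s);print(inF(c,th,p)*1e3,pt-th)
E
```

```text
t 26.35 F mm [  50.3 -376.7] z 168.6 yaw-th 0.0008 tilt [ 0.  0. -1.] force F [-0.2 -0.3] -0.5 gap 0.003
palRL [[169. 186.]]
palRR [[417. 137.]]
pegtop [[307. 195.]]
pallet sides [np.float64(68.4), np.float64(26.9), np.float64(68.4), np.float64(26.8)]
[48.54804665 58.21346518] 0.877295432002268
```

View pics/t6.png

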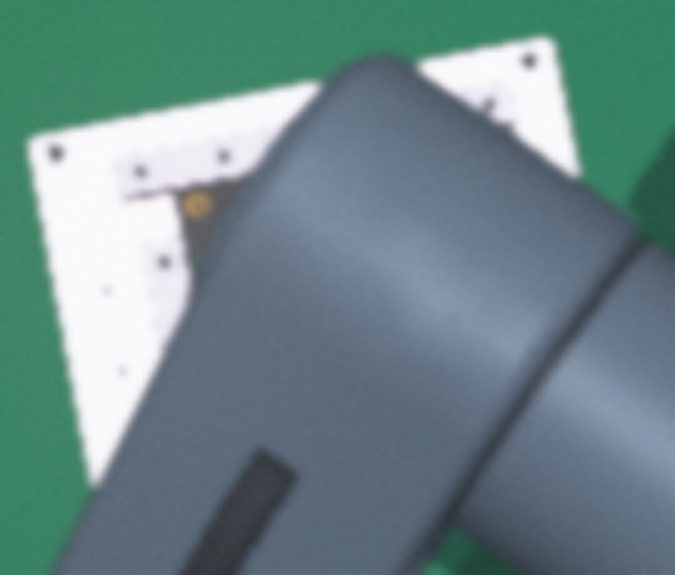

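The arm still hides most of the plate; the visible corner (178,192) lies at the fence and stop. Pictures are used up, so I move the hand away and check the rest with numbers.

>>> step_arm(commands=[-0.045, 0.009, -0.006, 0, 0, 0, -0.09, 0.018, -0.012, 0, 0, 0, -0.135, 0.027, -0.018, 0, 0, 0, -0.18, 0.036, -0.024, 0, 0, 0, -0.225, 0.045, -0.03, 0, 0, 0, -0.27, 0.054, -0.036, 0, 0, 0, -0.315, 0.063, -0.042, 0, 0, 0, -0.36, 0.072, -0.048, 0, 0, 0, -0.405, 0.081, -0.054, 0, 0, 0, -0.45, 0.09, -0.06, 0, 0, 0])

```text
t: 27.4
tcp_pos: [0.2896, -0.5595, 0.229]
tool_rot: [0.996, 0.09, 0.0, 0.0]
force: [-0.7, 0.1, 0.5]
finger_gap: -0.002
gripper_force: 0.0
```

>>> step_arm(commands=[-0.045, 0.009, 0, 0, 0, 0, -0.09, 0.018, 0, 0, 0, 0, -0.13, 0.02, 0, 0, 0, 0, -0.13, 0.02, 0, 0, 0, 0, -0.13, 0.02, 0, 0, 0, 0, -0.13, 0.02, 0, 0, 0, 0, -0.13, 0.02, 0, 0, 0, 0, -0.13, 0.02, 0, 0, 0, 0, -0.13, 0.02, 0, 0, 0, 0, -0.13, 0.02, 0, 0, 0, 0])

```text
t: 28.4
tcp_pos: [0.1677, -0.6018, 0.2283]
tool_rot: [0.996, 0.091, -0.0, -0.0]
force: [0.2, -0.2, -0.5]
finger_gap: 0.002
gripper_force: 0.0
```

```bash
python3 st.py
python3 - <<'E'
from station import manip
import cv2,pickle
from meas import *
S0=pickle.load(open("s0.pkl","rb"))
s=manip.snapshot("top");d=manip.snapshot("side")
pickle.dump({"top":s,"side":d},open("s1.pkl","wb"))
c=np.array([.6008,-.0273]);th=.1808
for q in(S0["top"],s):
    p,pt=pallet(q);print("pallet F",(inF(c,th,p)*1e3).round(1),round(pt-th,3))
# gold rings (orange) and peg (black) blobs
for n,q in(("top",s),("side",d)):
    uv=proj(q,[*outF(c,th,(.047,0)),.055])[0];old=proj(q,[*outF(c,th,(.079,-.039)),.055])[0]
    g=q["pixels"].max(2);g0=S0[n]["pixels"].max(2)
    f=lambda a,p:a[int(round(p[1]))-3:int(round(p[1]))+4,int(round(p[0]))-3:int(round(p[0]))+4].min()
    print(n,"peg home px",uv.round(1),"min now/before",f(g,uv),f(g0,uv),"parked px",old.round(1),f(g,old),f(g0,old))
    print(g[int(uv[1])-8:int(uv[1])+9,int(uv[0])-9:int(uv[0])+10])
E
```

```text
t 28.4 F mm [-529.4 -487.2] z 228.3 yaw-th 0.0011 tilt [-0. -0. -1.] force F [ 0.1 -0.2] -0.5 gap 0.002
pallet sides [np.float64(142.2), np.float64(103.5), np.float64(141.3), np.float64(103.4)]
pallet F [-20.4 -37.9] -0.025
pallet sides [np.float64(142.9), np.float64(105.8), np.float64(142.1), np.float64(105.6)]
pallet F [19.6  5.8] 0.002
top peg home px [251.5 154.4] min now/before 76 241 parked px [262.6 141.1] 162 91
[[230 229 229 227 221 211 218 226 231 228 211 185 166 159 156 148 132 118
  109]
 [225 220 217 213 207 197 210 226 231 227 206 166 126 109 105 102  99  95
   91]
 [200 180 164 158 155 163 194 223 231 230 218 176 124  98  91  91  93  89
   89]
 [150 130 111 106 107 127 172 214 229 232 223 185 128  96  90  91  90  91
   92]
 [103  96  92  91  93 110 151 201 226 230 223 186 129  97  91  88  90  92
   92]
 [ 89  88  89  87  88 100 138 187 217 222 214 181 133  99  91  93  93  91
   89]
 [ 90  88  90  90  88  95 126 167 185 183 179 163 133 104  93  92  91  92
   93]
 [ 88  88  89  92  89  92 111 139 143 131 133 139 127 105  94  92  92  92
   93]
 [ 89  91  89  89  89  91  9
[... 1461 characters left out ...]
  30  24  26  27  44  51  51  80 130 132 105
   86]
 [ 85  51  52  54  51  47  27  14  20  18  18  39  53  55 114 195 180 125
   89]
 [ 55  53  51  49  55  48  36  21  20  13  17  42  53  54  63  92  96  90
   91]
 [ 54  53  55  55  52  50  39  17  15  18  22  38  53  51  53  53  63  88
   97]
 [ 70  69  69  68  71  69  57  22  19  14  25  66  95  65  55  52  71  92
   93]
 [142 143 143 139 144 144 125  22  20  15  35 114 175 129  76  58  76  90
   90]
 [212 212 212 213 210 209 171  36  19  20  51 139 211 198 123  58  78  87
   89]
 [214 215 219 215 215 202 145  85  60  72 113 155 183 182 125  62  89  90
   89]
 [199 197 197 196 196 195 178 124 110 124 153 143 137 104  84  65  82  78
   80]]
```

The pallet measures (19.6, 5.8) mm and 0.002 rad against (20, 5) and 0. In both views the peg is at its end position. I hand in.

```bash
python3 -c "
from station import manip
print(manip.sign_off())"
```

```text
the job is handed in; nothing more can be done
None
```

The pallet is home against the fence and end stop, the clip is turned to its hard stop over the rear edge, the hand is clear, and the job was handed in at about 28 s (no verdict was returned).

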